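# Check filter-housing caps and clamp one for laser marking

## Robot

A 7-joint arm with a two-finger parallel gripper is mounted at the origin on the work surface. World frame = base frame: x ahead of the robot, y to its left, z up, the work surface at z = 0. Lengths are in m, angles in rad, forces in N, time in s.
With the tool pointing down it reaches from about 0.425 to 0.925 m from the base axis. Payload 6.8 kg.
Tool frame: the origin (TCP) lies between the finger pads, 19 mm behind the fingertips; this is the grasp point; z points along the fingers, y is the direction in which the jaws open and shut (so a half turn about z gives the same grasp; the last joint's range is limited). The gripper opens to 85 mm and grips with 20 to 120 N. Pads are 22 mm wide; open, the fingers measure 114 mm over their backs; the gripper's body (76 mm by 85 mm) begins 54 mm behind the grasp point. The pads swing forward as they close: fully open they stand 13 mm farther back than shut.
Start: joints at [1.187, 0.477, 0.022, 1.555, -0.011, 1.109, -0.083], TCP at [0.184, -0.65, 0.25] pointing down, gripper open.
Joint ranges: [-2.96, 2.96], [-0.34, 2.1], [-1.41, 1.46], [0.24, 2.44], [-1.37, 4.51], [0.17, 1.92], [-2.96, 2.96]. Speed limits (rad/s): [2.39, 2.39, 3.14, 3.14, 3.14, 3.14, 3.14].

## Interface

Orientations are given as a rotation vector (axis times angle).
In Python, from bench import r gives the robot as it stands. The module is installed in compiled form; this text tells all that it offers.
- The arm moves only by the tool play_rows, never from a script. Its argument "deltas" is a list of rows, each a list of 3 entries, a list of its own where there are three numbers: the finger opening in mm, from 0 to 85.4, then the shift along the tool's x, y, z in mm, then the turn, a rotation vector about the tool's x, y, z in rad. A call has 1 to 8 rows; each row is the pose to reach, as a shift and turn from the pose measured when the call began, along the tool's axes at that moment; what a row does not reach only later rows make up. A row lasts 1/8 s, in which the tool goes at most 62.5 mm and 10.7 degrees, less where a joint would pass 70% of its speed; a pose out of reach is approached as far as the arm can. A call with a gripper value outside its range is refused whole. The fingers move at their own pace and stop on an object; "squeeze" is the grip in N (left out, the last holds). Time passes only in rows, so rows that repeat a pose let the fingers close. It gives the time, the measured TCP pose, the force and the opening at its end, in the units of the state.
- r.get_obs(): the state, without advancing time (a new reading comes with each control period).
- r.grab_frame(name): name is "scene" or "side" or "wrist"; returns (picture, depth): 420x560x3 uint8, red, green, blue; 420x560 float32, m along the optical axis (not along the pixel's ray), 0 where there is no reading.
- r.camera_model(name): a dict with "mtx" (3x3 intrinsics, pixels), "rvec" (rotation vector, rad) and "tvec" (3), from world to camera coordinates, as OpenCV has them; the wrist camera has in their place "T_tool_cam" (4x4, takes a point from camera to tool coordinates, whose origin is the TCP and whose axes are the flange's). Camera axes: x right, y down, z forward; pixel columns grow to the right and rows downward; lengths in m; the calibration is good to about 2 mm. A picture is of the moment at which its call begins: read the wrist's pose just before it. camera_model takes no time and is no camera call.
- r.hand_in(): hands the job in, once; it reports no verdict.
The state is a dict: "clock": time; "joints": joint angles; "qvel": joint speeds; "tau": joint torques, N m; "tcp_pos": TCP position; "orientation": TCP orientation; "contact_force": force on the tool from outside, world axes, zero at the start; "moment": the same for the moment, N m; "grip_width": finger opening in m.
Only numpy, scipy, OpenCV 4.12 (cv2) and the standard library are available. Lean on these libraries where they do the work, as an engineer would, in place of code of your own. Each camera call takes 0.05 s, during which the arm holds its last target. There are 200 camera calls.

## Task

Some of the filter housings standing on the paper sheet have loose screw caps, which only a test twist of each cap will show: stand every housing with a loose cap upright in the flat steel rework tray. Of those with tight caps, stand one upright in the middle of the jaws of the marking vise, which was left too far closed and must first be opened, and clamp it by turning the knob clockwise until its slip clutch lets go and the knob has slipped at least 20 degrees; stand all the other tight ones upright in the blue box, and leave the other things on the bench where they are.

Things in the scene. Friction and masses are not known exactly. Their poses are not given: they have to be found in the camera images.
- housing_a: filter housing, one of six alike (4 to 6 present): black bowl 46 x 46 mm square, 42 mm high, on it a round ribbed aluminium screw cap 40 mm in diameter, from 44 to 73 mm above the underside; 0.27 to 0.43 kg. Origin: centre of the underside, z up, x and y square to the flat sides. It stands loose; may be lifted and carried by its cap, tight or loose (caps do not come off)
- housing_b: filter housing, one of six alike (4 to 6 present): black bowl 46 x 46 mm square, 42 mm high, on it a round ribbed aluminium screw cap 40 mm in diameter, from 44 to 73 mm above the underside; 0.27 to 0.43 kg. Origin: centre of the underside, z up, x and y square to the flat sides. It stands loose; may be lifted and carried by its cap, tight or loose (caps do not come off)
- housing_c: filter housing, one of six alike (4 to 6 present): black bowl 46 x 46 mm square, 42 mm high, on it a round ribbed aluminium screw cap 40 mm in diameter, from 44 to 73 mm above the underside; 0.27 to 0.43 kg. Origin: centre of the underside, z up, x and y square to the flat sides. It stands loose; may be lifted and carried by its cap, tight or loose (caps do not come off)
- housing_d: filter housing, one of six alike (4 to 6 present): black bowl 46 x 46 mm square, 42 mm high, on it a round ribbed aluminium screw cap 40 mm in diameter, from 44 to 73 mm above the underside; 0.27 to 0.43 kg. Origin: centre of the underside, z up, x and y square to the flat sides. It stands loose; may be lifted and carried by its cap, tight or loose (caps do not come off)
- housing_e: filter housing, one of six alike (4 to 6 present): black bowl 46 x 46 mm square, 42 mm high, on it a round ribbed aluminium screw cap 40 mm in diameter, from 44 to 73 mm above the underside; 0.27 to 0.43 kg. Origin: centre of the underside, z up, x and y square to the flat sides. It stands loose; may be lifted and carried by its cap, tight or loose (caps do not come off)
- housing_f: filter housing, one of six alike (4 to 6 present): black bowl 46 x 46 mm square, 42 mm high, on it a round ribbed aluminium screw cap 40 mm in diameter, from 44 to 73 mm above the underside; 0.27 to 0.43 kg. Origin: centre of the underside, z up, x and y square to the flat sides. It stands loose; may be lifted and carried by its cap, tight or loose (caps do not come off)
- cap_a (a joint): angle of the cap on the bowl of housing_a, rad, growing clockwise from above; the starting value is chance. A loose cap turns almost freely (0.003 N m, over 1.5 rad either way) and lifts 2.5 mm: twisted while the housing stands on the bench, the bowl stays put. A tight cap holds (2 N m): the whole housing turns. Nothing else tells them apart
- cap_b (a joint): angle of the cap on the bowl of housing_b, rad, growing clockwise from above; the starting value is chance. A loose cap turns almost freely (0.003 N m, over 1.5 rad either way) and lifts 2.5 mm: twisted while the housing stands on the bench, the bowl stays put. A tight cap holds (2 N m): the whole housing turns. Nothing else tells them apart
- cap_c (a joint): angle of the cap on the bowl of housing_c, rad, growing clockwise from above; the starting value is chance. A loose cap turns almost freely (0.003 N m, over 1.5 rad either way) and lifts 2.5 mm: twisted while the housing stands on the bench, the bowl stays put. A tight cap holds (2 N m): the whole housing turns. Nothing else tells them apart
- cap_d (a joint): angle of the cap on the bowl of housing_d, rad, growing clockwise from above; the starting value is chance. A loose cap turns almost freely (0.003 N m, over 1.5 rad either way) and lifts 2.5 mm: twisted while the housing stands on the bench, the bowl stays put. A tight cap holds (2 N m): the whole housing turns. Nothing else tells them apart
- cap_e (a joint): angle of the cap on the bowl of housing_e, rad, growing clockwise from above; the starting value is chance. A loose cap turns almost freely (0.003 N m, over 1.5 rad either way) and lifts 2.5 mm: twisted while the housing stands on the bench, the bowl stays put. A tight cap holds (2 N m): the whole housing turns. Nothing else tells them apart
- cap_f (a joint): angle of the cap on the bowl of housing_f, rad, growing clockwise from above; the starting value is chance. A loose cap turns almost freely (0.003 N m, over 1.5 rad either way) and lifts 2.5 mm: twisted while the housing stands on the bench, the bowl stays put. A tight cap holds (2 N m): the whole housing turns. Nothing else tells them apart
- vise: fixed marking vise, base plate 205 x 110 x 12 mm. Origin: centre of its underside. Along its x: grey drive block (-87 to -33 mm, 60 mm wide, top 43 mm up) under the clamping knob; sliding jaw; nest; fixed steel jaw (face at +58 mm). Jaws 80 mm wide (y), 46 mm up. Jaws 43 to 48 mm apart at the start, fully open 52 mm: a housing stands between them, flat sides square to the jaws
- vise_jaw: the sliding steel jaw; origin: middle of the foot of its gripping face, which looks along the vise's +x. It moves along the vise's +x to close, 2 mm per radian of the knob (3 rad from fully open, 52 mm, to contact with a housing), and stays where it is left
- vise_nest (a point): point on the vise's bed (12 mm above the bench), midway between the jaws when fully open, axes those of the vise: a housing's underside is set down here; when clamped its centre is at x +3 mm from here
- vise_knob_grip (a point): point on the vertical axis of the clamping knob, 68 mm above the bench, where the TCP grips it from above. Round ribbed grey plastic knob, 37 mm in diameter, 26 mm high, its top 72 mm above the bench, 92 mm from the nest. Clockwise from above closes the jaw
- vise_knob (a joint): slip of the knob's torque-limiting clutch: angle of the knob relative to the vise's screw, rad, 0 at the start. The knob turns the screw (0.06 N m) until the torque reaches 0.10 N m (jaw tight on a housing, about 20 N); then the clutch slips and this value grows as the knob is turned on clockwise. Turned back, the knob drives the screw directly (opens the jaw) and this value stays
- crate: blue plastic box, open on top, 180 x 220 x 45 mm (x, y, z) outside, walls and floor 5 mm, fixed; origin: centre of its underside. Room for three housings standing
- tray: flat steel rework tray, 110 x 280 mm (x, y), rim 16 mm high, walls and floor 4 mm, fixed; origin: centre of its underside. Room for three housings standing in a row along y
- tape_roll: bystander, to be left alone: cardboard tape core, 90 mm across, 24 mm high
- pen_cup: bystander, to be left alone: blue pen cup, 72 mm across, 90 mm high (pens to 130 mm)
- driver: bystander, to be left alone: screwdriver lying down
- solvent: bystander, to be left alone: white bottle, 60 mm across, 160 mm high
- block: bystander, to be left alone: steel block 50 x 22 x 28 mm

How it is judged:
By the outcome, as a careful person would: the job done as asked, in the order asked, and still so for the second after the job is handed in, with the robot touching nothing.
Of housing_a, housing_b, housing_c, housing_d, housing_e, housing_f only 4 to 6 are there at a start; the rules pass over those that are not, and their reading is None.
At some moment in a run one of housing_a, housing_b, housing_c, housing_d, housing_e, housing_f may be knocked a few centimetres aside while the robot is not near it.
It also fails if it takes over 210 s, if anything falls off the work surface, if the arm or the gripper's body presses on something with over 40 N, if the wrist force passes 120 N, or if a joint passes its speed limit or range.

## Working session

There is one attempt and no reset: what is moved stays moved. The work goes in short steps, Python scripts to look and compute and a tool call to move; the robot and the scene stay as the last step left them, time stands still between calls to the robot, and variables do not carry over. Pictures are saved under pics/ and viewed, about 12 in all and at most 16, crops included, and the job is handed in when it is done.

Besides the shell and the picture viewer there is one more tool, called after ">>>" as name(argument=value, ...), one argument or row to a line, values as JSON. play_rows: Moves the arm, as the interface text tells. Its arguments: {"type":"object","properties":{"deltas":{"type":"array"},"squeeze":{"type":"number"}},"required":["deltas"]}

```bash
mkdir -p pics
cat > h.py <<'E'
import numpy as np, cv2
from bench import r
def cam(name, obs=None):
    m=r.camera_model(name); K=np.array(m["mtx"],float)
    if name=="wrist":
        o=obs or r.get_obs(); T=np.eye(4); T[:3,:3]=cv2.Rodrigues(np.array(o["orientation"],float))[0]; T[:3,3]=o["tcp_pos"]
        W=T@np.array(m["T_tool_cam"])
    else:
        R=cv2.Rodrigues(np.array(m["rvec"],float))[0]; W=np.eye(4); W[:3,:3]=R.T; W[:3,3]=-R.T@np.array(m["tvec"],float).ravel()
    return K,W
def ray(K,W,uv,z):
    uv=np.atleast_2d(np.array(uv,float)); d=(np.linalg.inv(K)@np.c_[uv,np.ones(len(uv))].T).T@W[:3,:3].T
    c=W[:3,3]; return c+d*((z-c[2])/d[:,2])[:,None]
def cloud(K,W,D):
    v,u=np.mgrid[:D.shape[0],:D.shape[1]]; p=np.stack([(u-K[0,2])/K[0,0]*D,(v-K[1,2])/K[1,1]*D,D],-1)
    return p@W[:3,:3].T+W[:3,3]
def save(n,im): cv2.imwrite("pics/"+n+".png",im[:,:,::-1])
E
python3 - <<'E'
from h import *
o=r.get_obs(); print({k:np.round(v,3) for k,v in o.items()})
for n in("scene","side","wrist"):
    K,W=cam(n); im,D=r.grab_frame(n); save(n+"0",im); np.savez("/tmp/"+n,im=im,D=D,K=K,W=W); print(n,W.round(3).tolist(),K[0,0])
E
```

```text
{'clock': np.float64(0.0), 'joints': array([ 1.187,  0.478,  0.022,  1.556, -0.012,  1.109, -0.083]), 'qvel': array([-0.002,  0.001,  0.001, -0.002,  0.002, -0.001,  0.002]), 'tau': array([-0.0000e+00, -5.9645e+01,  1.6080e+00, -2.8120e+01,  1.2000e-02,
        9.0000e-03,  0.0000e+00]), 'tcp_pos': array([ 0.184, -0.649,  0.249]), 'orientation': array([-3.11e+00, -4.32e-01,  1.00e-03]), 'contact_force': array([ 0.082, -0.204,  0.23 ]), 'moment': array([-0.032,  0.017,  0.014]), 'grip_width': np.float64(0.085)}
scene [[0.609, 0.461, -0.645, 1.161], [0.793, -0.345, 0.502, -0.437], [0.009, -0.818, -0.576, 0.608], [0.0, 0.0, 0.0, 1.0]] 432.4903180558385
side [[-0.981, -0.137, 0.135, 0.411], [-0.192, 0.741, -0.643, 0.673], [-0.012, -0.657, -0.754, 0.839], [0.0, 0.0, 0.0, 1.0]] 399.35352528653794
wrist [[0.272, -0.91, -0.312, 0.263], [-0.962, -0.258, -0.087, -0.627], [-0.001, 0.323, -0.946, 0.372], [0.0, 0.0, 0.0, 1.0]] 348.75239329992934
```

View pics/scene0.png

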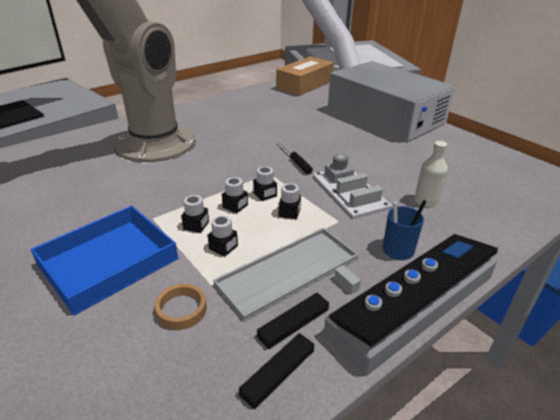

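View pics/side0.png

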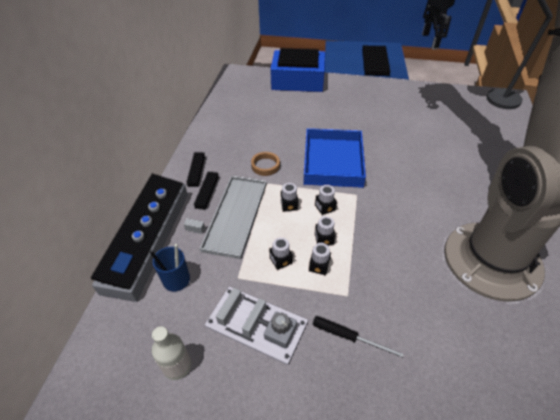

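Five housings are visible: side pixels (289,190), (326,197), (325,230), (281,250) and (320,256). The vise is near (258,322), the crate near (335,157) and the tray near (235,215).

```bash
cat >> h.py <<'E'
def clusters(P,lo,hi,box,minn=15,res=0.003):
    m=(P[...,2]>lo)&(P[...,2]<hi)&(P[...,0]>box[0])&(P[...,0]<box[1])&(P[...,1]>box[2])&(P[...,1]<box[3])
    n,l,s,c=cv2.connectedComponentsWithStats(m.astype(np.uint8))
    return [(P[l==i],c[i]) for i in range(1,n) if s[i,4]>=minn]
E
python3 - <<'E'
from h import *
for n in("side","scene"):
    d=np.load("/tmp/%s.npz"%n); P=cloud(d["K"],d["W"],d["D"]); im=d["im"]
    print(n)
    for q,c in clusters(P,0.066,0.08,(.3,.95,-.5,.5)):
        a=(q.min(0)+q.max(0))/2; print("top",c.round(),len(q),a.round(3),np.ptp(q,axis=0).round(3))
    hsv=cv2.cvtColor(im,cv2.COLOR_RGB2HSV)
    m=(hsv[...,0]>105)&(hsv[...,0]<125)&(hsv[...,1]>180)
    mm=m&(P[...,2]>.035)&(P[...,2]<.06)&(P[...,0]<.8)
    q=P[mm]; print("crate rim",cv2.minAreaRect(q[:,:2].astype(np.float32)),len(q))
# top-down map from both
img=np.zeros((560,700,3),np.uint8)
for n in("scene","side"):
    d=np.load("/tmp/%s.npz"%n); P=cloud(d["K"],d["W"],d["D"]).reshape(-1,3); c=d["im"].reshape(-1,3)
    o=np.argsort(P[:,2]); P=P[o]; c=c[o]
    x=((P[:,0]-.25)/.00125).astype(int); y=((P[:,1]+.45)/.00125).astype(int); k=(x>=0)&(x<560)&(y>=0)&(y<700)&(P[:,2]<.3)
    for dx in(0,1):
        for dy in (0,1): img[np.minimum(x[k]+dx,559),np.minimum(y[k]+dy,699)]=c[k]
img=img[::-1,::-1].copy()
for i in range(8):
    cv2.putText(img,"%.1f"%(.25+.05+.1*i),(0,559-int((.05+.1*i)/.00125)),0,.35,(255,255,0)); 
    cv2.putText(img,"%.1f"%(-.4+.1*i),(699-int((.05+.1*i)/.00125),555),0,.35,(255,255,0))
save("map",img)
E
```

```text
side
top [130. 230.] 2681 [0.897 0.101 0.073] [0.068 0.353 0.014]
top [289. 188.] 142 [ 0.538 -0.09   0.072] [0.04  0.04  0.011]
top [326. 190.] 152 [ 0.437 -0.099  0.071] [0.042 0.041 0.01 ]
top [326. 222.] 173 [0.427 0.013 0.071] [0.039 0.04  0.01 ]
top [280. 244.] 196 [0.526 0.101 0.072] [0.041 0.041 0.011]
top [320. 250.] 206 [0.429 0.1   0.071] [0.041 0.041 0.01 ]
top [166. 253.] 66 [0.784 0.182 0.073] [0.032 0.025 0.014]
top [173. 272.] 103 [0.762 0.214 0.073] [0.058 0.051 0.014]
top [163. 267.] 16 [0.778 0.219 0.073] [0.006 0.006 0.013]
top [280. 320.] 258 [0.489 0.297 0.071] [0.038 0.039 0.01 ]
top [175. 362.] 111 [0.683 0.412 0.073] [0.047 0.049 0.014]
crate rim ((0.5451135635375977, -0.22159704566001892), (0.9610487222671509, 0.41611990332603455), 84.15771484375) 684
scene
top [341. 158.] 108 [0.49  0.293 0.071] [0.037 0.036 0.009]
top [265. 172.] 143 [0.43  0.098 0.071] [0.042 0.041 0.01 ]
top [432. 181.] 142 [0.693 0.394 0.073] [0.057 0.044 0.014]
top [234. 183.] 166 [0.428 0.01  0.071] [0.04  0.041 0.01 ]
top [290. 189.] 172 [0.528 0.099 0.071] [0.04  0.044 0.009]
top [193. 201.] 197 [ 0.438 -0.101  0.071] [0.042 0.042 0.01 ]
top [406. 214.] 99 [0.752 0.224 0.073] [0.029 0.026 0.014]
top [392. 215.] 17 [0.736 0.2   0.073] [0.003 0.014 0.012]
top [221. 222.] 235 [ 0.54  -0.094  0.071] [0.043 0.04  0.01 ]
top [403. 231.] 201 [0.773 0.191 0.073] [0.063 0.049 0.014]
top [416. 222.] 41 [0.783 0.223 0.073] [0.014 0.023 0.014]
top [419. 290.] 5261 [0.897 0.099 0.073] [0.069 0.352 0.014]
crate rim ((0.5838617086410522, 0.10050106048583984), (1.0918508768081665, 0.4040738344192505), 82.15172576904297) 1518
```

View pics/map.png

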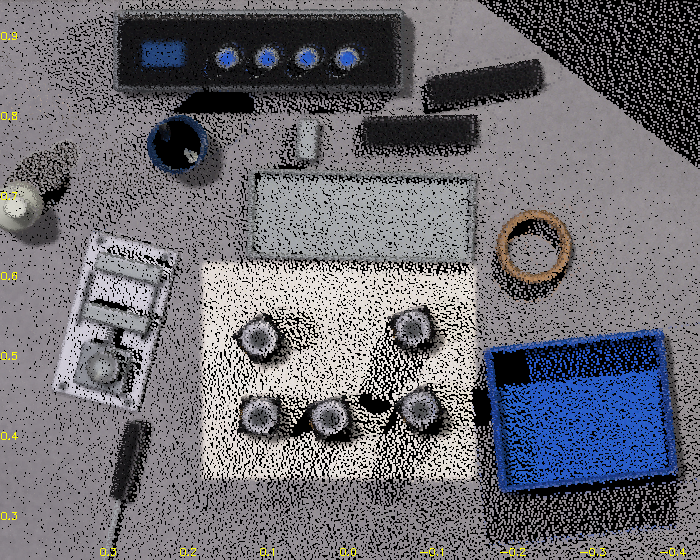

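View pics/wrist0.png

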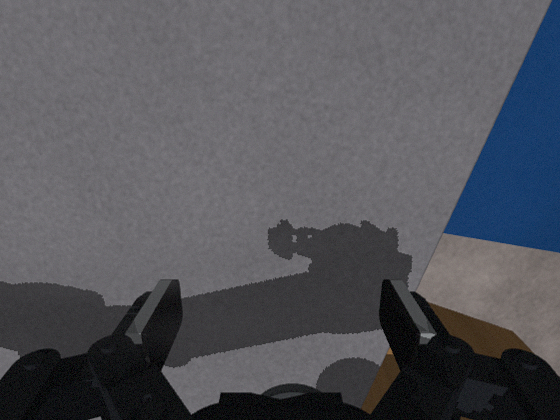

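The top-down map shows five housings on the sheet, with the vise rotated about 15°, the tray nearly axis-aligned and the crate slightly rotated. Next I'll measure the fixtures.

Run:
```python
from h import *
Q=[];C=[]
for n in("side","scene"):
    d=np.load("/tmp/%s.npz"%n); Q.append(cloud(d["K"],d["W"],d["D"]).reshape(-1,3)); C.append(d["im"].reshape(-1,3))
def rect(name,lo,hi,box,blue=False):
    for P,c,t in list(zip(Q,C,("side","scene")))+[(np.vstack(Q),np.vstack(C),"both")]:
        m=(P[:,2]>lo)&(P[:,2]<hi)&(P[:,0]>box[0])&(P[:,0]<box[1])&(P[:,1]>box[2])&(P[:,1]<box[3])
        if blue: m&=(c[:,2]>c[:,0].astype(int)+60)
        i=np.zeros((600,800),np.uint8); p=P[m]; i[((p[:,0]-.25)/.001).astype(int).clip(0,599),((p[:,1]+.45)/.001).astype(int).clip(0,799)]=255
        i=cv2.morphologyEx(cv2.morphologyEx(i,cv2.MORPH_CLOSE,np.ones((5,5))),cv2.MORPH_OPEN,np.ones((3,3)))
        k,l,s,_=cv2.connectedComponentsWithStats(i); b=np.argwhere(l==1+s[1:,4].argmax())*.001+[.25,-.45]
        (ce,sz,a)=cv2.minAreaRect(b.astype(np.float32)); print(name,t,np.round(ce,4),np.round(sz,3),round(a,1),m.sum())
rect("crate",.035,.052,(.3,.6,-.45,-.13),True)
rect("tray",.009,.021,(.6,.76,-.2,.16))
rect("visebase",.007,.018,(.4,.68,.18,.4))
rect("drive",.036,.050,(.4,.55,.22,.36))
rect("jaws",.038,.052,(.53,.59,.2,.36))
rect("fixed",.038,.052,(.59,.65,.2,.36))
```

```text
crate side [ 0.3667 -0.2018] [0.051 0.007] 7.9 521
crate scene [ 0.4782 -0.3005] [0.097 0.218] 5.9 1594
crate both [ 0.4351 -0.3024] [0.183 0.224] 6.2 2115
tray side [0.721 0.11 ] [0.004 0.016] 90.0 529
tray scene [ 0.7006 -0.1587] [0.103 0.049] 32.2 1193
tray both [ 0.6791 -0.0278] [0.284 0.112] 88.7 1722
visebase side [0.5469 0.2817] [0.112 0.205] 75.9 2510
visebase scene [0.6162 0.2612] [0.11  0.068] 74.1 1036
visebase both [0.5479 0.2804] [0.114 0.208] 75.6 3546
drive side [0.4892 0.2972] [0.06  0.055] 77.2 520
drive scene [0.5042 0.287 ] [0.043 0.016] 37.9 277
drive both [0.4916 0.2953] [0.063 0.061] 77.2 797
jaws side [0.5506 0.2805] [0.08  0.019] 75.7 316
jaws scene [0.5528 0.2774] [0.079 0.02 ] 77.4 198
jaws both [0.5517 0.2791] [0.082 0.021] 75.4 514
fixed side [0.6127 0.2644] [0.081 0.021] 76.0 332
fixed scene [0.6135 0.2617] [0.08  0.022] 76.4 235
fixed both [0.6136 0.2632] [0.083 0.023] 76.0 567
```

>>> play_rows(
  deltas=[
    [62,[393,-459,60],[0,0,0.276]],
    [62,[393,-459,60],[0,0,0.276]],
    [62,[393,-459,60],[0,0,0.276]],
    [62,[393,-459,60],[0,0,0.276]],
    [62,[393,-459,60],[0,0,0.276]],
    [62,[393,-459,60],[0,0,0.276]],
    [62,[393,-459,60],[0,0,0.276]],
    [62,[393,-459,60],[0,0,0.276]],
  ],
  squeeze=40,
)

```text
clock: 1.15
tcp_pos: [0.3925, -0.1958, 0.2005]
orientation: [-3.141, 0.001, -0.0]
contact_force: [1.1, -1.0, -0.7]
grip_width: 0.0618
```

>>> play_rows(
  deltas=[
    [62,[45,-96,50],[0,0,0]],
    [62,[45,-96,50],[0,0,0]],
    [62,[45,-96,50],[0,0,0]],
    [62,[45,-96,136],[0,0,0]],
    [62,[45,-96,136],[0,0,0]],
    [62,[45,-96,136],[0,0,0]],
    [36,[45,-96,136],[0,0,0]],
    [36,[45,-96,136],[0,0,0]],
  ],
)

```text
clock: 2.15
tcp_pos: [0.4385, -0.1003, 0.066]
orientation: [-3.141, 0.002, -0.004]
contact_force: [-0.3, -1.4, 2.1]
grip_width: 0.0389
```

>>> play_rows(
  deltas=[
    [36,[0,0,0],[0,0,0]],
    [36,[0,0,0],[0,0,0]],
    [36,[0,0,0],[0,0,0.17]],
    [36,[0,0,0],[0,0,0.34]],
    [36,[0,0,0],[0,0,0.52]],
    [36,[0,0,0],[0,0,0.7]],
    [36,[0,0,0],[0,0,0.7]],
  ],
)

```text
clock: 3.02
tcp_pos: [0.4385, -0.1006, 0.066]
orientation: [-2.951, 1.077, -0.004]
contact_force: [-0.6, -1.9, -0.0]
grip_width: 0.0389
```

Run:
```python
from h import *
o=r.get_obs(); print(o["contact_force"].round(2),o["moment"].round(3),o["joints"].round(2)); im,D=r.grab_frame("wrist"); save("w1",im)
```

```text
[-0.57 -1.92 -0.01] [-0.37   0.081 -0.   ] [ 0.13  0.4  -0.05  2.22  0.04  0.52 -2.22]
```

View pics/w1.png

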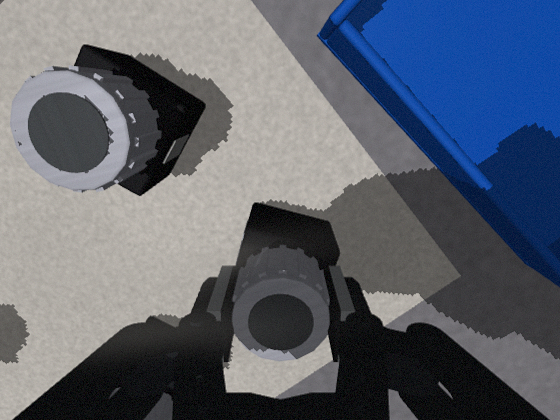

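Grasp on H2 confirmed: the cap sits centred between the fingers at pixel (280,320), and H1 is at (75,125). I'll twist the rest before comparing.

>>> play_rows(
  deltas=[
    [62,[0,0,0],[0,0,0]],
    [62,[0,0,0],[0,0,0]],
    [62,[0,0,-60],[0,0,0]],
    [62,[72,-72,-86],[0,0,-0.7]],
    [62,[72,-72,-86],[0,0,-0.7]],
    [62,[72,-72,-86],[0,0,-0.7]],
    [62,[72,-72,-86],[0,0,-0.7]],
    [62,[72,-72,-86],[0,0,-0.7]],
  ],
)

```text
clock: 4.08
tcp_pos: [0.5396, -0.0915, 0.1522]
orientation: [-3.141, -0.003, -0.004]
contact_force: [-0.4, -0.6, 0.3]
grip_width: 0.0622
```

>>> play_rows(
  deltas=[
    [62,[0,0,60],[0,0,0]],
    [62,[0,0,87],[0,0,0]],
    [62,[0,0,87],[0,0,0]],
    [36,[0,0,87],[0,0,0]],
    [36,[0,0,87],[0,0,0]],
    [36,[0,0,87],[0,0,0]],
    [36,[0,0,87],[0,0,0]],
  ],
)

```text
clock: 4.95
tcp_pos: [0.5411, -0.0919, 0.0666]
orientation: [3.141, 0.002, 0.008]
contact_force: [-1.0, -0.8, 6.2]
grip_width: 0.0388
```

>>> play_rows(
  deltas=[
    [36,[0,0,0],[0,0,0.17]],
    [36,[0,0,0],[0,0,0.34]],
    [36,[0,0,0],[0,0,0.52]],
    [36,[0,0,0],[0,0,0.7]],
    [36,[0,0,0],[0,0,0.7]],
    [62,[0,0,0],[0,0,0.7]],
    [62,[0,0,0],[0,0,0.7]],
  ],
)

```text
clock: 5.82
tcp_pos: [0.5414, -0.0913, 0.0667]
orientation: [-2.951, 1.071, -0.009]
contact_force: [0.7, -0.2, -0.2]
grip_width: 0.062
```

>>> play_rows(
  deltas=[
    [62,[0,0,-60],[0,0,0]],
    [62,[0,0,-86],[0,0,0]],
    [62,[-133,-139,-86],[0,0,-0.7]],
    [62,[-133,-139,-86],[0,0,-0.7]],
    [62,[-133,-139,-86],[0,0,-0.7]],
    [62,[-133,-139,-86],[0,0,-0.7]],
    [62,[-133,-139,-86],[0,0,-0.7]],
    [62,[-133,-139,-86],[0,0,-0.7]],
  ],
)

```text
clock: 6.82
tcp_pos: [0.5281, 0.0993, 0.1525]
orientation: [3.141, -0.0, 0.009]
contact_force: [0.3, -0.1, 0.1]
grip_width: 0.0621
```

Run:
```python
from h import *
d=np.load("/tmp/side.npz"); a=d["im"]; d2=np.load("/tmp/scene.npz")
b,D=r.grab_frame("side"); c,D2=r.grab_frame("scene"); K,W=cam("side")
P=cloud(K,W,D)
for q,cc in clusters(P,0.066,0.078,(.35,.6,-.2,.2)): print(cc.round(),((q.min(0)+q.max(0))/2).round(3),len(q))
f=lambda im:cv2.resize(im[170:280,260:350],None,fx=4,fy=4)[:, :360]
g=lambda im:cv2.resize(im[155:260,170:310],None,fx=2.8,fy=2.8)
save("cmp1",np.vstack([np.hstack([g(d2["im"]),g(c)])]))
```

```text
[326. 191.] [ 0.437 -0.096  0.071] 144
[326. 222.] [0.427 0.013 0.071] 173
[280. 244.] [0.526 0.101 0.071] 198
[320. 250.] [0.429 0.101 0.072] 209
```

View pics/cmp1.png

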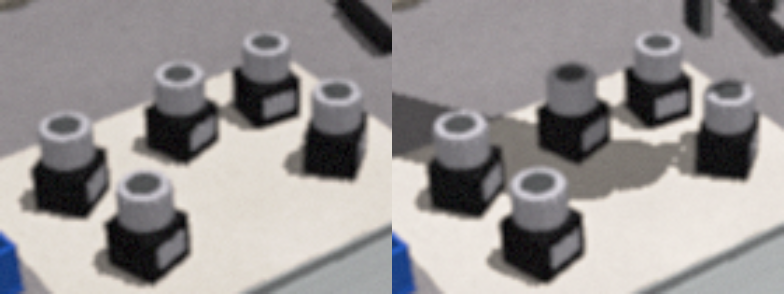

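H2 (left) and H1 (bottom) have bowls that didn't turn with the label in the same place, so they look loose. I'll twist H4, H5 and H3.

>>> play_rows(
  deltas=[
    [62,[0,0,60],[0,0,0]],
    [62,[0,0,87],[0,0,0]],
    [62,[0,0,87],[0,0,0]],
    [36,[0,0,87],[0,0,0]],
    [36,[0,0,87],[0,0,0]],
    [36,[0,0,87],[0,0,0]],
    [36,[0,0,87],[0,0,0]],
  ],
)

```text
clock: 7.8
tcp_pos: [0.5298, 0.0994, 0.0671]
orientation: [-3.141, 0.0, -0.014]
contact_force: [-1.2, -0.8, 8.1]
grip_width: 0.0388
```

>>> play_rows(
  deltas=[
    [36,[0,0,0],[0,0,0.17]],
    [36,[0,0,0],[0,0,0.34]],
    [36,[0,0,0],[0,0,0.52]],
    [36,[0,0,0],[0,0,0.7]],
    [36,[0,0,0],[0,0,0.7]],
    [62,[0,0,0],[0,0,0.7]],
    [62,[0,0,0],[0,0,0.7]],
  ],
)

```text
clock: 8.68
tcp_pos: [0.5302, 0.0994, 0.0674]
orientation: [-2.948, 1.074, -0.014]
contact_force: [0.5, 0.5, 0.5]
grip_width: 0.0618
```

>>> play_rows(
  deltas=[
    [62,[0,0,-60],[0,0,0]],
    [62,[0,0,-86],[0,0,0]],
    [62,[-74,64,-86],[0,0,-0.7]],
    [62,[-74,64,-86],[0,0,-0.7]],
    [62,[-74,64,-86],[0,0,-0.7]],
    [62,[-74,64,-86],[0,0,-0.7]],
    [62,[-74,64,-86],[0,0,-0.7]],
    [62,[-74,64,-86],[0,0,-0.7]],
  ],
)

```text
clock: 9.68
tcp_pos: [0.4317, 0.0978, 0.1525]
orientation: [-3.141, 0.002, -0.015]
contact_force: [0.5, 0.3, 0.2]
grip_width: 0.0619
```

>>> play_rows(
  deltas=[
    [62,[0,0,60],[0,0,0]],
    [62,[0,0,87],[0,0,0]],
    [62,[0,0,87],[0,0,0]],
    [36,[0,0,87],[0,0,0]],
    [36,[0,0,87],[0,0,0]],
    [36,[0,0,87],[0,0,0]],
    [36,[0,0,87],[0,0,0]],
  ],
)

```text
clock: 10.55
tcp_pos: [0.4335, 0.0984, 0.0667]
orientation: [-3.14, 0.002, -0.019]
contact_force: [-0.6, 0.8, 7.6]
grip_width: 0.0388
```

>>> play_rows(
  deltas=[
    [36,[0,0,0],[0,0,0.17]],
    [36,[0,0,0],[0,0,0.34]],
    [36,[0,0,0],[0,0,0.52]],
    [36,[0,0,0],[0,0,0.7]],
    [36,[0,0,0],[0,0,0.7]],
    [62,[0,0,0],[0,0,0.7]],
    [62,[0,0,0],[0,0,0.7]],
  ],
)

```text
clock: 11.42
tcp_pos: [0.4336, 0.0985, 0.0668]
orientation: [-2.946, 1.074, -0.017]
contact_force: [-0.6, -0.9, 0.2]
grip_width: 0.0618
```

>>> play_rows(
  deltas=[
    [62,[0,0,-60],[0,0,0]],
    [62,[0,0,-86],[0,0,0]],
    [62,[55,68,-86],[0,0,-0.7]],
    [62,[55,68,-86],[0,0,-0.7]],
    [62,[55,68,-86],[0,0,-0.7]],
    [62,[55,68,-86],[0,0,-0.7]],
    [62,[55,68,-86],[0,0,-0.7]],
    [62,[55,68,-86],[0,0,-0.7]],
  ],
)

```text
clock: 12.42
tcp_pos: [0.4309, 0.0109, 0.1527]
orientation: [-3.139, 0.003, -0.019]
contact_force: [0.1, -0.4, 0.4]
grip_width: 0.062
```

Run:
```python
from h import *
b,D=r.grab_frame("side"); K,W=cam("side")
P=cloud(K,W,D)
for q,cc in clusters(P,0.066,0.078,(.35,.6,-.2,.2)): print(cc.round(),((q.min(0)+q.max(0))/2).round(3),len(q))
print(r.get_obs()["joints"].round(2))
```

```text
[289. 189.] [ 0.539 -0.087  0.071] 146
[326. 222.] [0.427 0.013 0.072] 173
[279. 245.] [0.527 0.105 0.071] 202
[319. 251.] [0.43  0.105 0.071] 208
[-0.17  0.21 -0.    2.22  0.    0.7  -1.74]
```

>>> play_rows(
  deltas=[
    [62,[-3,0,60],[0,0,0]],
    [62,[-3,0,87],[0,0,0]],
    [62,[-3,0,87],[0,0,0]],
    [36,[-3,0,87],[0,0,0]],
    [36,[-3,0,87],[0,0,0]],
    [36,[-3,0,87],[0,0,0]],
    [36,[-3,0,87],[0,0,0]],
  ],
)

```text
clock: 13.35
tcp_pos: [0.43, 0.0112, 0.0667]
orientation: [-3.139, 0.003, -0.023]
contact_force: [-1.1, -0.3, 8.0]
grip_width: 0.0389
```

>>> play_rows(
  deltas=[
    [36,[0,0,0],[0,0,0.17]],
    [36,[0,0,0],[0,0,0.34]],
    [36,[0,0,0],[0,0,0.52]],
    [36,[0,0,0],[0,0,0.7]],
    [36,[0,0,0],[0,0,0.7]],
    [62,[0,0,0],[0,0,0.7]],
    [62,[0,0,0],[0,0,0.7]],
  ],
)

```text
clock: 14.22
tcp_pos: [0.4303, 0.0112, 0.067]
orientation: [-2.944, 1.074, -0.022]
contact_force: [0.7, 0.7, -0.1]
grip_width: 0.0619
```

>>> play_rows(
  deltas=[
    [62,[0,0,-60],[0,0,0]],
    [60,[0,0,-86],[0,0,0]],
    [60,[-135,-257,-86],[0,0,-0.7]],
    [60,[-135,-257,-86],[0,0,-0.7]],
    [60,[-135,-257,-86],[0,0,-0.7]],
    [60,[-135,-257,-86],[0,0,-0.7]],
    [60,[-135,-257,-86],[0,0,-0.7]],
    [60,[-135,-257,-86],[0,0,-0.7]],
  ],
)

```text
clock: 15.22
tcp_pos: [0.4911, 0.2986, 0.1547]
orientation: [-3.137, -0.01, -0.025]
contact_force: [0.7, -1.0, -0.1]
grip_width: 0.06
```

Run:
```python
from h import *
d2=np.load("/tmp/scene.npz"); d1=np.load("/tmp/side.npz")
b,D=r.grab_frame("side"); c,D2=r.grab_frame("scene"); K,W=cam("side")
P=cloud(K,W,D)
for q,cc in clusters(P,0.066,0.078,(.35,.6,-.2,.2)): print(cc.round(),((q.min(0)+q.max(0))/2).round(3),len(q))
print(r.get_obs()["joints"].round(2),r.get_obs()["tcp_pos"].round(3))
g=lambda im:cv2.resize(im[155:260,170:310],None,fx=2.8,fy=2.8,interpolation=cv2.INTER_CUBIC)
f=lambda im:cv2.resize(im[175:280,220:360],None,fx=2.8,fy=2.8,interpolation=cv2.INTER_CUBIC)
save("cmp2",np.vstack([np.hstack([g(d2["im"]),g(c)]),np.hstack([f(d1["im"]),f(b)])]))
```

```text
[325. 223.] [0.428 0.018 0.071] 183
[319. 251.] [0.43  0.106 0.072] 208
[-0.66  0.41  0.01  1.9   0.01  0.81 -2.23] [0.491 0.294 0.154]
```

View pics/cmp2.png

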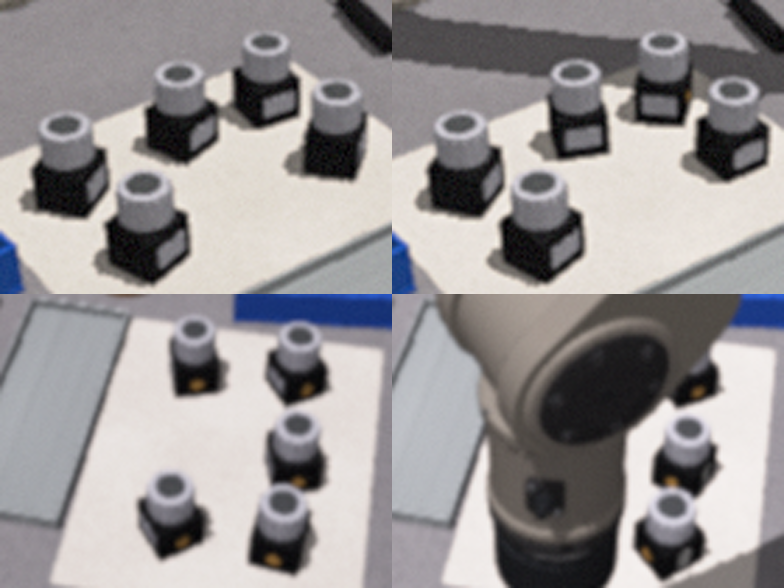

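H4, H5 and H3 all turned about 40° (label moved faces), so they are tight. H1 and H2 are loose. Now I'll open the vise by turning the knob counter-clockwise.

>>> play_rows(
  deltas=[
    [60,[-1,-1,50],[0,-0.016,0]],
    [60,[-1,-1,87],[0,-0.016,0]],
    [60,[-1,-1,87],[0,-0.016,0]],
    [60,[-1,-1,87],[0,-0.016,0]],
    [33,[-1,-1,87],[0,-0.016,0]],
    [33,[-1,-1,87],[0,-0.016,0]],
    [33,[-1,-1,87],[0,-0.016,0]],
    [33,[-1,-1,87],[0,-0.016,0]],
  ],
)

```text
clock: 16.32
tcp_pos: [0.4925, 0.2956, 0.0693]
orientation: [-3.138, -0.001, -0.002]
contact_force: [-1.0, -1.2, 6.4]
grip_width: 0.0355
```

>>> play_rows(
  deltas=[
    [33,[0,0,0],[0,0,-0.17]],
    [33,[0,0,0],[0,0,-0.34]],
    [33,[0,0,0],[0,0,-0.51]],
    [33,[0,0,0],[0,0,-0.68]],
    [33,[0,0,0],[0,0,-0.85]],
    [33,[0,0,0],[0,0,-1.02]],
    [33,[0,0,0],[0,0,-1.19]],
    [33,[0,0,0],[0,0,-1.3]],
  ],
)

```text
clock: 17.32
tcp_pos: [0.4894, 0.2994, 0.0696]
orientation: [-2.487, -1.907, -0.006]
contact_force: [-7.4, 9.4, -5.2]
grip_width: 0.0354
```

>>> play_rows(
  deltas=[
    [33,[0,0,0],[0,0,-0.17]],
    [33,[0,0,0],[0,0,-0.34]],
    [33,[0,0,0],[0,0,-0.51]],
    [33,[0,0,0],[0,0,-0.68]],
    [33,[0,0,0],[0,0,-0.85]],
    [33,[0,0,0],[0,0,-1.02]],
    [33,[0,0,0],[0,0,-1.19]],
    [33,[0,0,0],[0,0,-1.3]],
  ],
)

```text
clock: 18.32
tcp_pos: [0.4847, 0.2978, 0.0694]
orientation: [-0.817, -3.024, 0.0]
contact_force: [-13.5, -3.8, 7.9]
grip_width: 0.036
```

```bash
cat >> h.py <<'E'
def gap():
    c0=np.array([.5475,.281]); a=np.deg2rad(-14.4); X=np.array([np.cos(a),np.sin(a)]); Y=np.array([-X[1],X[0]])
    for n in ("side","scene","wrist"):
        K,W=cam(n); im,D=r.grab_frame(n); P=cloud(K,W,D).reshape(-1,3); P=P[D.ravel()>0]
        m=(P[:,2]>.041)&(P[:,2]<.052); p=P[m][:,:2]-c0; u=p@X; v=p@Y
        k=(abs(v)<.036)&(u>-.03)&(u<.09); h=np.histogram(u[k],np.arange(-.03,.09,.002))[0]
        s=np.flatnonzero(h>max(4,h.max()*.25)); print(n,k.sum(),[round(-.03+.002*i,3) for i in s])
E
python3 -c "
from h import *
gap(); o=r.get_obs(); print(o['joints'].round(2),o['moment'].round(3))"
```

```text
side 502 [np.float64(-0.01), np.float64(-0.008), np.float64(-0.006), np.float64(-0.004), np.float64(-0.002), np.float64(0.0), np.float64(0.002), np.float64(0.004), np.float64(0.006), np.float64(0.058), np.float64(0.06), np.float64(0.062), np.float64(0.064), np.float64(0.066), np.float64(0.068), np.float64(0.07), np.float64(0.072), np.float64(0.074), np.float64(0.076)]
scene 318 [np.float64(-0.008), np.float64(-0.006), np.float64(-0.004), np.float64(-0.002), np.float64(0.0), np.float64(0.002), np.float64(0.004), np.float64(0.006), np.float64(0.008), np.float64(0.06), np.float64(0.062), np.float64(0.064), np.float64(0.066), np.float64(0.068), np.float64(0.07), np.float64(0.072), np.float64(0.074), np.float64(0.076), np.float64(0.078)]
wrist 2669 [np.float64(-0.014), np.float64(-0.012), np.float64(-0.01), np.float64(-0.008), np.float64(-0.006), np.float64(-0.004), np.float64(-0.002), np.float64(0.0), np.float64(0.002)]
[-0.16  0.63 -0.66  1.91  0.53  0.78 -0.07] [-1.029  2.926  0.013]
```

>>> play_rows(
  deltas=[
    [33,[0,-0.7,0],[0,0,-0.17]],
    [33,[-0.2,-1.4,0],[0,0,-0.34]],
    [33,[-0.5,-2,0],[0,0,-0.5]],
    [33,[-0.9,-2.6,0],[0,0,-0.67]],
    [33,[-1.4,-3.1,0],[0,0,-0.84]],
    [33,[-1.9,-3.5,0],[0,0,-1.0]],
    [33,[-1.9,-3.5,0],[0,0,-1.0]],
  ],
)

```text
clock: 19.35
tcp_pos: [0.4851, 0.2938, 0.0696]
orientation: [0.724, -3.05, -0.007]
contact_force: [0.1, 3.0, -4.7]
grip_width: 0.0354
```

```bash
python3 -c "
from h import *
gap(); o=r.get_obs(); print(o['joints'].round(2),o['moment'].round(3))" | sed 's/np.float64//g'
```

```text
side 538 [(-0.014), (-0.012), (-0.01), (-0.008), (-0.006), (-0.004), (-0.002), (0.0), (0.002), (0.004), (0.056), (0.058), (0.06), (0.062), (0.064), (0.066), (0.068), (0.07), (0.072), (0.074), (0.076)]
scene 318 [(-0.008), (-0.006), (-0.004), (-0.002), (0.002), (0.004), (0.006), (0.06), (0.062), (0.064), (0.066), (0.068), (0.07), (0.072), (0.074), (0.076), (0.078)]
wrist 1902 [(-0.014), (-0.012), (-0.01), (-0.008), (-0.006), (-0.004)]
[ 0.    0.71 -0.88  1.9   0.71  0.88  0.79] [ 0.335 -0.381 -0.299]
```

The vise gap is now about 51–52 mm. I'll release the knob and hover over H4 (tight) to measure its bowl yaw.

>>> play_rows(
  deltas=[
    [60,[0,0,0],[0,0,0]],
    [60,[0,0,0],[0,0,0]],
    [60,[0,0,0],[0,0,0]],
    [60,[0,0,-60],[0,0,0]],
    [60,[0,0,-110],[0,0,0]],
    [60,[0,0,-110],[0,0,0.18]],
    [60,[0,0,-110],[0,0,0.36]],
    [60,[46,-191,-110],[0,0,0.54]],
  ],
)

```text
clock: 20.5
tcp_pos: [0.4985, 0.2376, 0.1806]
orientation: [-0.111, -3.133, -0.01]
contact_force: [1.5, -0.8, 0.1]
grip_width: 0.0603
```

```bash
cat >> h.py <<'E'
def go(x,y,z,th):
    "deltas in mm / rad from the current pose"
    o=r.get_obs(); R=cv2.Rodrigues(np.array(o["orientation"],float))[0]
    Rt=np.array([[np.cos(th),np.sin(th),0],[np.sin(th),-np.cos(th),0],[0,0,-1]])
    print("d",(R.T@(np.array([x,y,z])-o["tcp_pos"])*1000).round(1),"rot",cv2.Rodrigues(R.T@Rt)[0].ravel().round(3),"tcp",o["tcp_pos"].round(4),"th",round(float(np.arctan2(R[1,0],R[0,0])),3),"q",o["joints"].round(2))
E
python3 -c "
from h import *
go(.529,.101,.18,2.0)"
```

```text
d [ -40.1 -134.2   -0.4] rot [ 0.002 -0.009  1.071] tcp [0.4985 0.2376 0.1806] th 3.071 q [ 0.13  0.5  -0.89  1.87  0.46  0.98  0.55]
```

>>> play_rows(
  deltas=[
    [60,[-40,-134,0],[0,-0.009,0.18]],
    [60,[-40,-134,0],[0,-0.009,0.36]],
    [60,[-40,-134,0],[0,-0.009,0.54]],
    [60,[-40,-134,0],[0,-0.009,0.72]],
    [60,[-40,-134,0],[0,-0.009,0.9]],
    [60,[-40,-134,0],[0,-0.009,1.07]],
    [60,[-40,-134,0],[0,-0.009,1.07]],
  ],
)

```text
clock: 21.38
tcp_pos: [0.5288, 0.1013, 0.1797]
orientation: [1.694, 2.645, 0.003]
contact_force: [-0.2, 0.5, 1.4]
grip_width: 0.0602
```

```bash
cat >> h.py <<'E'
def look(tag,near):
    "bowl yaw and cap centre of the housing nearest to 'near' from the wrist view"
    o=r.get_obs(); K,W=cam("wrist",o); im,D=r.grab_frame("wrist"); save(tag,im); P=cloud(K,W,D)
    dd=np.hypot(P[...,0]-near[0],P[...,1]-near[1])
    t=P[(P[...,2]>.066)&(P[...,2]<.08)&(dd<.04)]
    c=(t.min(0)+t.max(0))/2; print("cap",c.round(4),np.ptp(t,axis=0).round(3),len(t))
    m=(P[...,2]>.008)&(P[...,2]<.047)&(dd<.045); q=P[m]
    (ce,sz,a)=cv2.minAreaRect(q[:,:2].astype(np.float32)); print("bowl pts",np.round(ce,4),np.round(sz,4),round(a,1),len(q))
    top=P[(P[...,2]>.036)&(P[...,2]<.047)&(dd<.045)]; (ce,sz,a)=cv2.minAreaRect(top[:,:2].astype(np.float32)); print("bowl top",np.round(ce,4),np.round(sz,4),round(a,1),len(top))
E
python3 -c "
from h import *
look('w2',(.529,.101)); go(.529,.101,.066,2.0)"
```

```text
cap [0.5252 0.1029 0.0707] [0.042 0.042 0.009] 2534
bowl pts [0.525  0.1038] [0.047  0.0462] 0.3 1306
bowl top [0.5252 0.1031] [0.046  0.0459] 88.6 898
d [-4.000e-01 -1.000e-01  1.137e+02] rot [ 0.001 -0.001  0.005] tcp [0.5288 0.1013 0.1797] th 2.005 q [ 0.21  0.41 -0.64  1.92  0.3   0.91 -0.14]
```

View pics/w2.png

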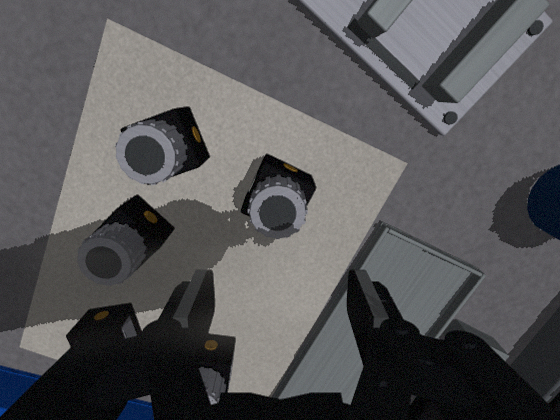

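H4's bowl yaw is about 0° (mod 90) with its centre near (.526,.103). I'll grasp it and carry it to the vise.

>>> play_rows(
  deltas=[
    [62,[2,-1.6,60],[0,0,0]],
    [62,[2,-1.6,114],[0,0,0]],
    [62,[2,-1.6,114],[0,0,0]],
    [62,[2,-1.6,114],[0,0,0]],
    [36,[2,-1.6,114],[0,0,0]],
    [36,[2,-1.6,114],[0,0,0]],
    [36,[2,-1.6,114],[0,0,0]],
    [36,[2,-1.6,114],[0,0,0]],
  ],
  squeeze=60,
)

```text
clock: 22.42
tcp_pos: [0.528, 0.103, 0.0681]
orientation: [1.689, 2.645, 0.006]
contact_force: [-2.0, -0.1, 7.9]
grip_width: 0.0384
```

>>> play_rows(
  deltas=[
    [36,[0,0,-20],[0,0,0]],
    [36,[0,0,-60],[0,0,0]],
    [36,[0,0,-94],[0,0,0]],
    [36,[0,0,-94],[0,0,0]],
  ],
)

```text
clock: 22.92
tcp_pos: [0.5295, 0.1033, 0.1655]
orientation: [1.687, 2.641, 0.013]
contact_force: [1.0, -0.3, -3.2]
grip_width: 0.0383
```

```bash
python3 -c "
from h import *
o=r.get_obs(); print(o['contact_force'].round(2), o['grip_width'])
go(.578,.2728,.13,2.0-.245)"
```

```text
[ 1.03 -0.26 -3.25] 0.038323802553908416
d [133.5 114.9  36.5] rot [0.012 0.001 0.25 ] tcp [0.5295 0.1033 0.1655] th 2.005 q [ 0.2   0.42 -0.64  1.94  0.33  0.87 -0.17]
```

>>> play_rows(
  deltas=[
    [36,[134,115,0],[0.012,0,0.1]],
    [36,[134,115,0],[0.012,0,0.25]],
    [36,[134,115,0],[0.012,0,0.25]],
    [36,[134,115,0],[0.012,0,0.25]],
    [36,[134,115,36],[0.012,0,0.25]],
    [36,[134,115,36],[0.012,0,0.25]],
    [36,[134,115,36],[0.012,0,0.25]],
  ],
)

```text
clock: 23.8
tcp_pos: [0.5779, 0.2727, 0.1307]
orientation: [2.008, 2.415, -0.002]
contact_force: [0.5, -0.9, -2.7]
grip_width: 0.0382
```

Run:
```python
from h import *
go(.578,.2728,.0805,1.755)
o=r.get_obs(); K,W=cam("wrist",o); im,D=r.grab_frame("wrist"); save("w3",im)
for n in("side","scene"):
    K,W=cam(n); im,D=r.grab_frame(n); P=cloud(K,W,D)
    for q,cc in clusters(P,.125,.145,(.53,.63,.2,.33)): print(n,((q.min(0)+q.max(0))/2).round(4),np.ptp(q,axis=0).round(3),len(q))
    dd=np.hypot(P[...,0]-.578,P[...,1]-.273); q=P[(P[...,2]>.065)&(P[...,2]<.1)&(dd<.04)]
    print(n,cv2.minAreaRect(q[:,:2].astype(np.float32)),len(q))
```

```text
d [ 0.2  0.1 50.2] rot [-0.001  0.002 -0.001] tcp [0.5779 0.2727 0.1307] th 1.754 q [-0.15  0.61 -0.55  1.72  0.38  0.93 -0.66]
side [0.5786 0.2759 0.135 ] [0.065 0.04  0.02 ] 383
side ((0.5707327723503113, 0.28908511996269226), (0.06288132816553116, 0.03144896775484085), 28.975109100341797) 238
scene [0.5812 0.2728 0.1349] [0.065 0.041 0.02 ] 278
scene ((0.5852857828140259, 0.2597760856151581), (0.06479256600141525, 0.03598889335989952), 25.112972259521484) 334
```

View pics/w3.png

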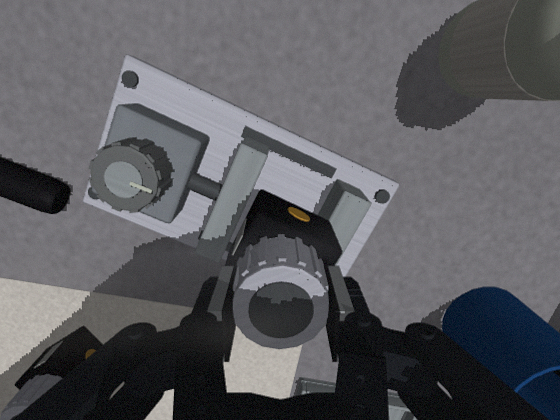

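The bowl is hanging between the jaws and parallel to them: bowl (290,230), jaws (235,195) and (350,220). I'll lower it.

>>> play_rows(
  deltas=[
    [36,[0,0,15],[0,0,0]],
    [36,[0,0,25],[0,0,0]],
    [36,[0,0,35],[0,0,0]],
    [36,[0,0,44],[0,0,0]],
    [36,[0,0,47],[0,0,0]],
    [36,[0,0,49],[0,0,0]],
    [36,[0,0,49],[0,0,0]],
  ],
)

```text
clock: 24.82
tcp_pos: [0.5787, 0.2735, 0.0829]
orientation: [2.008, 2.414, 0.002]
contact_force: [-0.1, -0.0, -3.0]
grip_width: 0.0382
```

Run:
```python
from h import *
o=r.get_obs(); print(o['contact_force'].round(2),o['moment'].round(2)); go(.578,.2728,.0805,1.755)
```

```text
[-0.1  -0.04 -2.99] [-0.02 -0.    0.07]
d [-0.6 -0.9  2.4] rot [ 0.002  0.001 -0.001] tcp [0.5787 0.2735 0.0829] th 1.754 q [-0.17  0.67 -0.52  1.74  0.42  0.85 -0.7 ]
```

>>> play_rows(
  deltas=[
    [36,[0,0,2],[0,0,0]],
    [36,[0,0,4],[0,0,0]],
    [36,[0,0,4],[0,0,0]],
    [62,[0,0,4],[0,0,0]],
    [62,[0,0,4],[0,0,0]],
    [62,[0,0,4],[0,0,0]],
    [62,[0,0,-40],[0,0,0]],
    [62,[0,0,-90],[0,0,0]],
  ],
)

```text
clock: 25.82
tcp_pos: [0.578, 0.2732, 0.173]
orientation: [2.008, 2.415, -0.001]
contact_force: [0.6, 0.7, 0.3]
grip_width: 0.062
```

Run:
```python
from h import *
for n in("side","scene"):
    K,W=cam(n); im,D=r.grab_frame(n); P=cloud(K,W,D)
    for q,cc in clusters(P,.078,.092,(.53,.63,.2,.33)): print(n,((q.min(0)+q.max(0))/2).round(4),np.ptp(q,axis=0).round(3),len(q))
go(.4883,.2955,.17,0.3)
```

```text
side [0.5783 0.2766 0.0831] [0.04  0.042 0.01 ] 279
scene [0.581  0.2734 0.0831] [0.038 0.041 0.01 ] 152
d [ 36.2 -88.    8. ] rot [ 0.007 -0.01   1.454] tcp [0.5814 0.2759 0.1789] th 1.754 q [-0.13  0.55 -0.57  1.68  0.35  1.   -0.64]
```

>>> play_rows(
  deltas=[
    [60,[36,-88,8],[0,0,-0.18]],
    [60,[36,-88,8],[0,0,-0.36]],
    [60,[36,-88,8],[0,0,-0.54]],
    [60,[36,-88,8],[0,0,-0.72]],
    [60,[36,-88,8],[0,0,-0.9]],
    [60,[36,-88,8],[0,0,-1.08]],
    [60,[36,-88,8],[0,0,-1.26]],
    [60,[36,-88,8],[0,0,-1.44]],
  ],
)

```text
clock: 26.92
tcp_pos: [0.4883, 0.2951, 0.1696]
orientation: [-0.091, 3.13, 0.007]
contact_force: [0.4, 0.7, -0.7]
grip_width: 0.0599
```

>>> play_rows(
  deltas=[
    [60,[0,0,0],[0,0,-0.18]],
    [60,[0,0,0],[0,0,-0.36]],
    [60,[0,0,0],[0,0,-0.41]],
    [60,[0,0,0],[0,0,-0.41]],
  ],
)

```text
clock: 27.42
tcp_pos: [0.4882, 0.2949, 0.169]
orientation: [-0.725, 3.046, 0.004]
contact_force: [0.3, 0.2, 0.2]
grip_width: 0.0603
```

Run:
```python
from h import *
go(.4883,.2955,.069,3.6)
```

```text
d [  0.7   0.5 100. ] rot [-0.     0.011  0.009] tcp [0.4882 0.2949 0.169 ] th -2.674 q [ 0.1   0.6  -1.02  1.84  0.6   1.03  0.87]
```

>>> play_rows(
  deltas=[
    [60,[0.7,0.5,50],[0,0.011,0]],
    [60,[0.7,0.5,100],[0,0.011,0]],
    [60,[0.7,0.5,100],[0,0.011,0]],
    [60,[0.7,0.5,100],[0,0.011,0]],
  ],
  squeeze=40,
)

```text
clock: 27.92
tcp_pos: [0.4887, 0.2965, 0.0706]
orientation: [-0.727, 3.055, 0.001]
contact_force: [-0.0, 0.8, 1.1]
grip_width: 0.0598
```

Run:
```python
from h import *
go(.4883,.2955,.069,3.6)
```

```text
d [ 0.8 -0.7  1.6] rot [0.001 0.001 0.009] tcp [0.4887 0.2965 0.0706] th -2.674 q [ 0.01  0.73 -0.91  1.9   0.74  0.89  0.77]
```

Close on the knob and turn clockwise, about 3.6 rad to start.

>>> play_rows(
  deltas=[
    [33,[0.8,-0.7,1.5],[0,0,0]],
    [33,[0.8,-0.7,1.5],[0,0,0]],
    [33,[0.8,-0.7,1.5],[0,0,0]],
    [33,[0.8,-0.7,1.5],[0,0,0]],
  ],
)

```text
clock: 28.42
tcp_pos: [0.4894, 0.2963, 0.0714]
orientation: [-0.726, 3.052, 0.002]
contact_force: [-0.5, -0.4, 6.8]
grip_width: 0.0357
```

>>> play_rows(
  deltas=[
    [33,[0,0,0],[0,0,0.17]],
    [33,[0,0,0],[0,0,0.34]],
    [33,[0,0,0],[0,0,0.51]],
    [33,[0,0,0],[0,0,0.68]],
    [33,[0,0,0],[0,0,0.85]],
    [33,[0,0,0],[0,0,1.02]],
    [33,[0,0,0],[0,0,1.19]],
    [33,[0,0,0],[0,0,1.3]],
  ],
)

```text
clock: 29.42
tcp_pos: [0.4891, 0.2945, 0.0716]
orientation: [1.277, 2.867, 0.001]
contact_force: [-1.4, -3.7, -3.9]
grip_width: 0.0354
```

>>> play_rows(
  deltas=[
    [33,[0,0,0],[0,0,0.17]],
    [33,[0,0,0],[0,0,0.34]],
    [33,[0,0,0],[0,0,0.51]],
    [33,[0,0,0],[0,0,0.68]],
    [33,[0,0,0],[0,0,0.85]],
    [33,[0,0,0],[0,0,1.02]],
    [33,[0,0,0],[0,0,1.19]],
    [33,[0,0,0],[0,0,1.3]],
  ],
)

```text
clock: 30.42
tcp_pos: [0.4873, 0.2943, 0.0716]
orientation: [2.755, 1.506, 0.0]
contact_force: [-3.0, -0.6, -4.0]
grip_width: 0.0355
```

```bash
python3 - <<'E' | sed 's/np.float64//g'
from h import *
go(.4883,.2955,.069,1.0); print(r.get_obs()["moment"].round(3)); gap()
E
```

```text
d [1.6 0.2 2.6] rot [0.001 0.001 0.   ] tcp [0.4873 0.2943 0.0716] th 1.0 q [-0.41  0.55 -0.31  1.93  0.25  0.7  -1.45]
[-0.1    0.68   0.062]
side 521 [(-0.008), (-0.006), (-0.004), (-0.002), (0.0), (0.002), (0.004), (0.006), (0.008), (0.01), (0.058), (0.06), (0.062), (0.064), (0.066), (0.068), (0.07), (0.072), (0.074), (0.076)]
scene 303 [(0.012), (0.054), (0.056), (0.058), (0.06), (0.062), (0.064), (0.066), (0.068), (0.07), (0.072), (0.074), (0.076), (0.078)]
wrist 9649 [(-0.01), (-0.008), (-0.006), (-0.004), (-0.002), (0.0), (0.002), (0.004), (0.006), (0.008), (0.056), (0.06), (0.062), (0.064), (0.066), (0.068)]
```

>>> play_rows(
  deltas=[
    [33,[1,0,0],[0,0,0.17]],
    [33,[1,0,0],[0,0,0.34]],
    [33,[1,0,0],[0,0,0.51]],
    [33,[1,0,0],[0,0,0.68]],
    [33,[1,0,0],[0,0,0.8]],
    [33,[1,0,0],[0,0,0.8]],
  ],
)

```text
clock: 31.32
tcp_pos: [0.4867, 0.2953, 0.0715]
orientation: [3.122, 0.329, -0.002]
contact_force: [-4.7, 0.0, -1.6]
grip_width: 0.0352
```

>>> play_rows(
  deltas=[
    [33,[0,0,0],[0,0,0.17]],
    [33,[0,0,0],[0,0,0.34]],
    [33,[0,0,0],[0,0,0.51]],
    [33,[0,0,0],[0,0,0.65]],
    [33,[0,0,0],[0,0,0.65]],
  ],
)

```text
clock: 31.95
tcp_pos: [0.4867, 0.2962, 0.0715]
orientation: [3.066, -0.678, -0.0]
contact_force: [-2.1, 2.3, -6.2]
grip_width: 0.0353
```

```bash
python3 - <<'E' | sed 's/np.float64//g'
from h import *
go(.4883,.2955,.069,-.45); print(r.get_obs()["moment"].round(3)); gap()
K,W=cam("side"); im,D=r.grab_frame("side"); P=cloud(K,W,D)
for q,cc in clusters(P,.078,.092,(.53,.63,.2,.33)): print(((q.min(0)+q.max(0))/2).round(4),np.ptp(q,axis=0).round(3),len(q))
E
```

```text
d [ 1.7 -0.1  2.5] rot [ 0.001 -0.     0.015] tcp [0.4867 0.2962 0.0715] th -0.435 q [-0.7   0.54  0.06  1.95 -0.05  0.66 -2.62]
[ 0.497  0.372 -0.115]
side 519 [(-0.008), (-0.006), (-0.004), (-0.002), (0.0), (0.002), (0.004), (0.006), (0.008), (0.01), (0.012), (0.058), (0.06), (0.062), (0.064), (0.066), (0.068), (0.07), (0.072), (0.074), (0.076)]
scene 302 [(0.0), (0.01), (0.012), (0.054), (0.056), (0.058), (0.06), (0.062), (0.064), (0.066), (0.068), (0.07), (0.072), (0.074), (0.076), (0.078)]
wrist 7792 [(-0.008), (-0.006), (-0.004), (-0.002), (0.0), (0.002), (0.004), (0.006), (0.008), (0.01)]
[0.5822 0.277  0.0833] [0.042 0.041 0.011] 281
```

Housing moved about 4 mm toward the fixed jaw and the jaw face stands at about 12 mm. I'll regrip and turn further to be sure of the slip.

>>> play_rows(
  deltas=[
    [60,[1,0,0],[0,0,0]],
    [60,[1,0,0],[0,0,0]],
    [60,[1,0,0],[0,0,0]],
    [60,[1,0,0],[0,0,-0.3]],
    [60,[1,0,0],[0,0,-0.48]],
    [60,[1,0,0],[0,0,-0.66]],
    [60,[1,0,0],[0,0,-0.84]],
    [60,[1,0,0],[0,0,-1.0]],
  ],
)

```text
clock: 33.15
tcp_pos: [0.488, 0.2955, 0.0718]
orientation: [3.04, 0.788, -0.0]
contact_force: [-0.6, -0.3, -0.6]
grip_width: 0.0599
```

>>> play_rows(
  deltas=[
    [33,[0,0,0],[0,0,0]],
    [33,[0,0,0],[0,0,0]],
    [33,[0,0,0],[0,0,0]],
    [33,[0,0,0],[0,0,0.17]],
    [33,[0,0,0],[0,0,0.34]],
    [33,[0,0,0],[0,0,0.51]],
    [33,[0,0,0],[0,0,0.68]],
    [33,[0,0,0],[0,0,0.8]],
  ],
)

```text
clock: 34.15
tcp_pos: [0.4883, 0.2955, 0.0724]
orientation: [3.106, -0.468, 0.002]
contact_force: [-1.0, -0.8, 5.3]
grip_width: 0.0357
```

```bash
python3 - <<'E' | sed 's/np.float64//g'
from h import *
go(.4883,.2955,.069,-.45); print(r.get_obs()["moment"].round(3))
K,W=cam("side"); im,D=r.grab_frame("side"); P=cloud(K,W,D)
for q,cc in clusters(P,.078,.092,(.53,.63,.2,.33)): print(((q.min(0)+q.max(0))/2).round(4),np.ptp(q,axis=0).round(3),len(q))
E
```

```text
d [ 0.  -0.   3.4] rot [ 0.001 -0.001  0.151] tcp [0.4883 0.2955 0.0724] th -0.299 q [-0.67  0.54  0.02  1.94 -0.02  0.66 -2.51]
[-0.266  0.288  0.079]
[0.5822 0.2774 0.0833] [0.042 0.04  0.011] 279
```

The housing did not move during another 0.8 rad, so the clutch slipped well past 20°. Release and re-measure the rest.

>>> play_rows(
  deltas=[
    [60,[0,0,0],[0,0,0]],
    [60,[0,0,0],[0,0,0]],
    [60,[0,0,0],[0,0,0]],
    [60,[0,0,-60],[0,0,0]],
    [60,[0,0,-110],[0,0,-0.1]],
    [60,[0,0,-110],[0,0,-0.3]],
    [60,[0,0,-110],[0,0,-0.3]],
  ],
  squeeze=60,
)

```text
clock: 35.08
tcp_pos: [0.4883, 0.2955, 0.1827]
orientation: [3.141, -0.007, 0.002]
contact_force: [-0.6, -0.1, -0.0]
grip_width: 0.0599
```

Run:
```python
from h import *
for n in("side","scene"):
    K,W=cam(n); im,D=r.grab_frame(n); P=cloud(K,W,D)
    for q,cc in clusters(P,.066,.078,(.35,.6,-.25,.25)): print(n,((q.min(0)+q.max(0))/2).round(3),np.ptp(q,axis=0).round(3),len(q))
go(.431,.1,.18,0)
```

```text
side [ 0.435 -0.097  0.071] [0.036 0.04  0.011] 112
side [0.428 0.018 0.071] [0.041 0.041 0.011] 180
side [0.43  0.106 0.071] [0.041 0.042 0.01 ] 210
scene [0.433 0.104 0.071] [0.039 0.042 0.011] 145
scene [0.429 0.014 0.071] [0.042 0.042 0.009] 164
scene [ 0.438 -0.099  0.071] [0.041 0.041 0.01 ] 198
scene [ 0.539 -0.091  0.071] [0.042 0.04  0.01 ] 235
d [-55.4 195.5   2. ] rot [ 0.002  0.    -0.007] tcp [0.4877 0.2951 0.1816] th -0.007 q [-0.63  0.38 -0.04  1.87  0.02  0.89 -2.25]
```

>>> play_rows(
  deltas=[
    [60,[-57,192,2],[0,0,0]],
    [60,[-57,192,2],[0,0,0]],
    [60,[-57,192,2],[0,0,0]],
    [60,[-57,192,2],[0,0,0]],
    [62,[-57,192,60],[0,0,0]],
    [62,[-57,192,115],[0,0,0]],
    [62,[-57,192,115],[0,0,0]],
    [62,[-57,192,115],[0,0,0]],
  ],
)

```text
clock: 36.17
tcp_pos: [0.4301, 0.104, 0.068]
orientation: [3.14, -0.012, 0.001]
contact_force: [-0.3, 0.8, 0.4]
grip_width: 0.0618
```

>>> play_rows(
  deltas=[
    [36,[0,0,0],[0,0,0]],
    [36,[0,0,0],[0,0,0]],
    [36,[0,0,0],[0,0,0]],
    [36,[0,0,0],[0,0,0]],
    [36,[0,0,-30],[0,0,0]],
    [36,[0,0,-80],[0,0,0]],
    [36,[0,0,-110],[0,0,0]],
    [36,[0,0,-110],[0,0,0]],
  ],
)

```text
clock: 37.17
tcp_pos: [0.4316, 0.1048, 0.1808]
orientation: [-3.14, 0.012, -0.01]
contact_force: [-0.2, -0.4, -4.2]
grip_width: 0.0378
```

Run:
```python
from h import *
print(r.get_obs()["contact_force"].round(1),r.get_obs()["grip_width"]); go(.4557,-.355,.177,0)
```

```text
[-0.2 -0.4 -4.2] 0.037792214082496896
d [ 27.6 459.6   3.5] rot [-0.001 -0.007 -0.008] tcp [0.4316 0.1048 0.1808] th -0.008 q [-0.4   0.18  0.02  2.16 -0.    0.79 -1.95]
```

>>> play_rows(
  deltas=[
    [36,[27,460,3],[0,-0.007,0]],
    [36,[27,460,3],[0,-0.007,0]],
    [36,[27,460,3],[0,-0.007,0]],
    [36,[27,460,3],[0,-0.007,0]],
    [36,[27,460,3],[0,-0.007,0]],
    [36,[27,460,3],[0,-0.007,0]],
    [36,[27,460,3],[0,-0.007,0]],
    [36,[27,460,3],[0,-0.007,0]],
  ],
)

```text
clock: 38.17
tcp_pos: [0.4531, -0.3597, 0.1761]
orientation: [3.141, -0.021, -0.004]
contact_force: [0.8, 0.9, -4.2]
grip_width: 0.0383
```

Run:
```python
from h import *
go(.4557,-.355,.075,0); K,W=cam("wrist"); im,D=r.grab_frame("wrist"); save("w4",im)
```

```text
d [  2.8  -4.8 101.1] rot [ 0.001  0.002 -0.013] tcp [ 0.4531 -0.3597  0.1761] th -0.013 q [ 0.34  0.41  0.28  1.88 -0.14  0.88 -0.89]
```

View pics/w4.png

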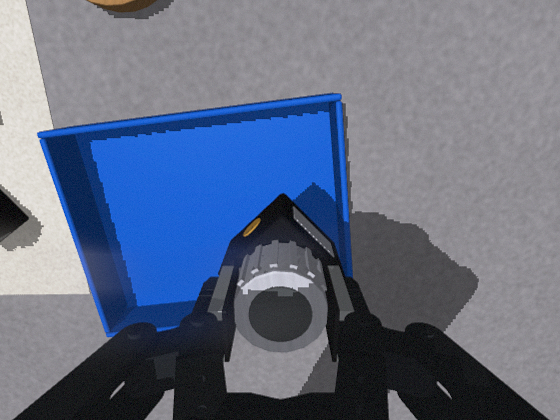

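The housing hangs inside the crate outline (crate pixels x 40–350, y 95–335), near the -y wall but clear of it. Lower and release.

>>> play_rows(
  deltas=[
    [36,[3,-5,40],[0,0,0]],
    [36,[3,-5,80],[0,0,0]],
    [36,[3,-5,95],[0,0,0]],
    [36,[3,-5,101],[0,0,0]],
    [36,[3,-5,102],[0,0,0]],
    [62,[3,-5,102],[0,0,0]],
    [62,[3,-5,102],[0,0,0]],
    [62,[3,-5,102],[0,0,0]],
  ],
)

```text
clock: 39.22
tcp_pos: [0.4565, -0.3569, 0.0748]
orientation: [3.139, -0.022, -0.001]
contact_force: [0.4, 0.2, 1.0]
grip_width: 0.0618
```

>>> play_rows(
  deltas=[
    [62,[0,0,-50],[0,0,0]],
    [62,[0,0,-105],[0,0,0]],
    [62,[-27,-373,-105],[0,0,0]],
    [62,[-27,-373,-105],[0,0,0]],
    [62,[-27,-373,-105],[0,0,0]],
    [62,[-27,-373,-105],[0,0,0]],
    [62,[-27,-373,-105],[0,0,0]],
    [62,[-27,-373,-105],[0,0,0]],
  ],
)

```text
clock: 40.22
tcp_pos: [0.4348, 0.0188, 0.1793]
orientation: [3.139, -0.022, 0.002]
contact_force: [1.6, 0.5, -1.0]
grip_width: 0.0623
```

Run:
```python
from h import *
K,W=cam("scene"); im,D=r.grab_frame("scene"); P=cloud(K,W,D)
for q,cc in clusters(P,.066,.083,(.35,.6,-.42,.25)): print(((q.min(0)+q.max(0))/2).round(3),np.ptp(q,axis=0).round(3),len(q))
go(.4285,.014,.068,0)
```

```text
[0.428 0.014 0.071] [0.04 0.04 0.01] 167
[ 0.438 -0.1    0.071] [0.042 0.041 0.01 ] 203
[ 0.54  -0.091  0.071] [0.041 0.041 0.009] 230
[ 0.455 -0.358  0.073] [0.045 0.042 0.015] 361
d [ -5.8  13.2 111.2] rot [-0.001 -0.001 -0.005] tcp [0.4343 0.027  0.1792] th -0.005 q [-0.3   0.17  0.11  2.18 -0.03  0.79 -1.75]
```

>>> play_rows(
  deltas=[
    [62,[-6,13,0],[0,0,0]],
    [62,[-6,13,55],[0,0,0]],
    [62,[-6,13,111],[0,0,0]],
    [62,[-6,13,111],[0,0,0]],
    [62,[-6,13,111],[0,0,0]],
    [36,[-6,13,111],[0,0,0]],
    [36,[-6,13,111],[0,0,0]],
    [36,[-6,13,111],[0,0,0]],
  ],
)

```text
clock: 41.28
tcp_pos: [0.4301, 0.0145, 0.0705]
orientation: [-3.14, 0.007, -0.008]
contact_force: [-0.3, 0.1, 9.7]
grip_width: 0.038
```

>>> play_rows(
  deltas=[
    [36,[0,0,0],[0,0,0]],
    [36,[0,0,-40],[0,0,0]],
    [36,[0,0,-90],[0,0,0]],
    [36,[8,130,-110],[0,0,0]],
    [36,[16,260,-110],[0,0,0]],
    [36,[16,260,-110],[0,0,0]],
    [36,[16,260,-110],[0,0,0]],
    [36,[16,260,-110],[0,0,0]],
  ],
)

```text
clock: 42.28
tcp_pos: [0.4435, -0.2508, 0.1811]
orientation: [3.141, -0.018, 0.011]
contact_force: [-0.7, 1.2, -3.9]
grip_width: 0.0379
```

Run:
```python
from h import *
print(r.get_obs()["contact_force"].round(1),r.get_obs()["grip_width"]); r.grab_frame("side"); go(.4442,-.2457,.075,0)
```

```text
[-0.7  1.2 -3.9] 0.03794236267787072
d [ -0.2  -4.1 105.8] rot [-0.    -0.006 -0.01 ] tcp [ 0.4436 -0.2498  0.1808] th -0.01 q [ 0.14  0.29  0.29  2.04 -0.12  0.82 -1.07]
```

>>> play_rows(
  deltas=[
    [36,[0,-4,50],[0,0,0]],
    [36,[0,-4,90],[0,0,0]],
    [36,[0,-4,100],[0,0,0]],
    [36,[0,-4,105],[0,0,0]],
    [36,[0,-4,105],[0,0,0]],
    [62,[0,-4,105],[0,0,0]],
    [62,[0,-4,105],[0,0,0]],
    [62,[0,-4,105],[0,0,0]],
  ],
)

```text
clock: 43.32
tcp_pos: [0.4448, -0.246, 0.0764]
orientation: [3.141, -0.016, 0.012]
contact_force: [0.7, -0.6, -0.8]
grip_width: 0.0622
```

>>> play_rows(
  deltas=[
    [62,[0,0,-50],[0,0,0]],
    [62,[0,0,-105],[0,0,0]],
    [62,[-7,-146,-105],[0,0,0]],
    [62,[-7,-146,-105],[0,0,0]],
    [62,[-7,-146,-105],[0,0,0]],
    [62,[-7,-146,-105],[0,0,0]],
    [62,[-7,-146,-105],[0,0,0]],
  ],
)

```text
clock: 44.2
tcp_pos: [0.4386, -0.101, 0.1815]
orientation: [3.141, -0.018, 0.013]
contact_force: [-0.1, -0.3, -0.5]
grip_width: 0.0621
```

Run:
```python
from h import *
K,W=cam("scene"); im,D=r.grab_frame("scene"); P=cloud(K,W,D)
for q,cc in clusters(P,.066,.083,(.35,.6,-.42,.25)): print(((q.min(0)+q.max(0))/2).round(3),np.ptp(q,axis=0).round(3),len(q))
go(.4375,-.0995,.068,0)
```

```text
[ 0.437 -0.1    0.071] [0.043 0.041 0.01 ] 200
[ 0.54  -0.091  0.071] [0.041 0.041 0.009] 232
[ 0.445 -0.245  0.073] [0.04  0.042 0.015] 295
[ 0.455 -0.358  0.074] [0.043 0.041 0.015] 364
d [ -2.   -1.8 113.5] rot [ 0.001 -0.008 -0.012] tcp [ 0.4386 -0.1013  0.1815] th -0.012 q [-0.12  0.19  0.24  2.16 -0.06  0.79 -1.43]
```

>>> play_rows(
  deltas=[
    [62,[-2,-2,55],[0,-0.008,0]],
    [62,[-2,-2,113],[0,-0.008,0]],
    [62,[-2,-2,113],[0,-0.008,0]],
    [62,[-2,-2,113],[0,-0.008,0]],
    [36,[-2,-2,113],[0,-0.008,0]],
    [36,[-2,-2,113],[0,-0.008,0]],
    [36,[-2,-2,113],[0,-0.008,0]],
    [36,[-2,-2,113],[0,-0.008,0]],
  ],
)

```text
clock: 45.25
tcp_pos: [0.4392, -0.0994, 0.0708]
orientation: [3.141, -0.019, 0.007]
contact_force: [-1.4, 1.4, 9.5]
grip_width: 0.0383
```

>>> play_rows(
  deltas=[
    [36,[0,0,-40],[0,0,0]],
    [36,[0,0,-90],[0,0,0]],
    [36,[0,0,-110],[0,0,0]],
    [36,[240,-11,-110],[0,0,0]],
    [36,[240,-11,-110],[0,0,0]],
    [36,[240,-11,-110],[0,0,0]],
    [36,[240,-11,-110],[0,0,0]],
    [36,[240,-11,-110],[0,0,0]],
  ],
)

```text
clock: 46.25
tcp_pos: [0.6821, -0.0898, 0.1824]
orientation: [3.141, -0.016, 0.012]
contact_force: [-0.9, 0.2, -4.2]
grip_width: 0.0379
```

Run:
```python
from h import *
print(r.get_obs()["contact_force"].round(1),r.get_obs()["grip_width"]); r.grab_frame("side"); go(.6776,-.088,.075,0)
```

```text
[-0.9  0.2 -4.2] 0.03787305014095506
d [ -2.5  -2.7 107.1] rot [ 0.001 -0.005 -0.011] tcp [ 0.6796 -0.0907  0.1821] th -0.011 q [-0.13  0.56  0.24  1.61 -0.15  0.99 -1.42]
```

>>> play_rows(
  deltas=[
    [36,[-2,-3,50],[0,-0.005,0]],
    [36,[-2,-3,90],[0,-0.005,0]],
    [36,[-2,-3,101],[0,-0.005,0]],
    [36,[-2,-3,106],[0,-0.005,0]],
    [36,[-2,-3,106],[0,-0.005,0]],
    [62,[-2,-3,106],[0,-0.005,0]],
    [62,[-2,-3,106],[0,-0.005,0]],
    [62,[-2,-3,106],[0,-0.005,0]],
  ],
)

```text
clock: 47.3
tcp_pos: [0.6789, -0.0877, 0.0769]
orientation: [3.141, -0.017, 0.002]
contact_force: [0.4, 0.6, 0.0]
grip_width: 0.0621
```

>>> play_rows(
  deltas=[
    [62,[0,0,-50],[0,0,0]],
    [62,[0,0,-105],[0,0,0]],
    [62,[-138,3,-105],[0,0,0]],
    [62,[-138,3,-105],[0,0,0]],
    [62,[-138,3,-105],[0,0,0]],
    [62,[-138,3,-105],[0,0,0]],
    [62,[-138,3,-105],[0,0,0]],
  ],
)

```text
clock: 48.18
tcp_pos: [0.5428, -0.0889, 0.1822]
orientation: [3.141, -0.016, 0.006]
contact_force: [-0.2, -0.4, 0.5]
grip_width: 0.0623
```

Run:
```python
from h import *
K,W=cam("scene"); im,D=r.grab_frame("scene"); P=cloud(K,W,D)
for q,cc in clusters(P,.066,.083,(.35,.72,-.42,.25)): print(((q.min(0)+q.max(0))/2).round(3),np.ptp(q,axis=0).round(3),len(q))
go(.54,-.091,.068,0)
```

```text
[ 0.539 -0.091  0.071] [0.042 0.041 0.01 ] 232
[ 0.444 -0.245  0.073] [0.044 0.043 0.014] 297
[ 0.455 -0.358  0.074] [0.043 0.042 0.015] 360
[ 0.679 -0.089  0.073] [0.042 0.041 0.015] 343
d [ -3.   2. 114.] rot [ 0.001 -0.003 -0.01 ] tcp [ 0.5427 -0.0889  0.182 ] th -0.01 q [-0.16  0.35  0.25  1.94 -0.11  0.86 -1.42]
```

>>> play_rows(
  deltas=[
    [62,[-3,2,55],[0,0,0]],
    [62,[-3,2,113],[0,0,0]],
    [62,[-3,2,113],[0,0,0]],
    [62,[-3,2,113],[0,0,0]],
    [36,[-3,2,113],[0,0,0]],
    [36,[-3,2,113],[0,0,0]],
    [36,[-3,2,113],[0,0,0]],
    [36,[-3,2,113],[0,0,0]],
  ],
)

```text
clock: 49.22
tcp_pos: [0.5419, -0.0909, 0.0715]
orientation: [3.141, -0.016, 0.012]
contact_force: [-1.0, 0.4, 5.1]
grip_width: 0.0381
```

>>> play_rows(
  deltas=[
    [36,[0,0,-40],[0,0,0]],
    [36,[0,0,-90],[0,0,0]],
    [36,[0,0,-110],[0,0,0]],
    [36,[140,-123,-110],[0,0,0]],
    [36,[140,-123,-110],[0,0,0]],
    [36,[140,-123,-110],[0,0,0]],
    [36,[140,-123,-110],[0,0,0]],
    [36,[140,-123,-110],[0,0,0]],
  ],
)

```text
clock: 50.22
tcp_pos: [0.6817, 0.0306, 0.1826]
orientation: [3.14, -0.015, 0.011]
contact_force: [-0.8, -0.9, -3.9]
grip_width: 0.0379
```

Run:
```python
from h import *
print(r.get_obs()["contact_force"].round(1),r.get_obs()["grip_width"]); r.grab_frame("side"); go(.6804,.032,.075,0)
```

```text
[-0.8 -0.9 -3.9] 0.03786893810161918
d [ -1.8  -2.7 107.7] rot [ 0.002 -0.007 -0.011] tcp [0.6814 0.0295 0.1828] th -0.011 q [-0.3   0.55  0.23  1.62 -0.14  0.98 -1.6 ]
```

Lower to about .0765, release, and retreat upward and back.

>>> play_rows(
  deltas=[
    [36,[-2,-3,50],[0,-0.007,0]],
    [36,[-2,-3,90],[0,-0.007,0]],
    [36,[-2,-3,101],[0,-0.007,0]],
    [36,[-2,-3,106],[0,-0.007,0]],
    [36,[-2,-3,106],[0,-0.007,0]],
    [62,[-2,-3,106],[0,-0.007,0]],
    [62,[-2,-3,106],[0,-0.007,0]],
    [62,[-2,-3,106],[0,-0.007,0]],
  ],
)

```text
clock: 51.28
tcp_pos: [0.6808, 0.0323, 0.0775]
orientation: [3.14, -0.018, 0.002]
contact_force: [0.2, 0.0, 0.6]
grip_width: 0.062
```

>>> play_rows(
  deltas=[
    [62,[0,0,-50],[0,0,0]],
    [62,[0,0,-105],[0,0,0]],
    [62,[-200,60,-150],[0,0,0]],
    [62,[-200,60,-150],[0,0,0]],
    [62,[-200,60,-150],[0,0,0]],
    [62,[-200,60,-150],[0,0,0]],
    [62,[-200,60,-150],[0,0,0]],
    [62,[-200,60,-150],[0,0,0]],
  ],
)

```text
clock: 52.28
tcp_pos: [0.481, -0.0248, 0.2277]
orientation: [3.14, -0.017, 0.005]
contact_force: [0.8, 0.8, 0.2]
grip_width: 0.0622
```

```bash
python3 - <<'E' | sed 's/np.float64//g'
from h import *
for n in ("scene","side"):
    K,W=cam(n); im,D=r.grab_frame(n); P=cloud(K,W,D); save("end_"+n,im)
    for q,cc in clusters(P,.07,.092,(.35,.72,-.42,.33)): print(n,((q.min(0)+q.max(0))/2).round(3),q[:,2].max().round(3),np.ptp(q,axis=0).round(3),len(q))
gap()
E
```

```text
scene [0.49  0.294 0.073] 0.075 [0.037 0.036 0.005] 81
scene [0.583 0.273 0.079] 0.088 [0.041 0.04  0.018] 209
scene [ 0.444 -0.245  0.075] 0.081 [0.042 0.042 0.011] 259
scene [0.679 0.032 0.075] 0.08 [0.041 0.04  0.01 ] 251
scene [ 0.455 -0.357  0.076] 0.081 [0.041 0.041 0.011] 318
scene [ 0.68  -0.089  0.075] 0.08 [0.041 0.041 0.01 ] 313
side [ 0.454 -0.355  0.076] 0.083 [0.04  0.04  0.012] 100
side [ 0.443 -0.242  0.076] 0.082 [0.041 0.044 0.011] 123
side [ 0.679 -0.087  0.075] 0.08 [0.042 0.043 0.01 ] 141
side [0.678 0.035 0.076] 0.081 [0.042 0.039 0.011] 173
side [0.582 0.277 0.079] 0.088 [0.042 0.041 0.018] 322
side [0.489 0.296 0.073] 0.077 [0.036 0.036 0.007] 207
side 533 [(-0.006), (-0.004), (-0.002), (0.0), (0.002), (0.004), (0.006), (0.008), (0.01), (0.012), (0.06), (0.062), (0.064), (0.066), (0.068), (0.07), (0.072), (0.074), (0.076)]
scene 310 [(0.01), (0.054), (0.056), (0.058), (0.06), (0.062), (0.064), (0.066), (0.07), (0.072), (0.074), (0.076), (0.078)]
wrist 0 []
```

View pics/end_scene.png

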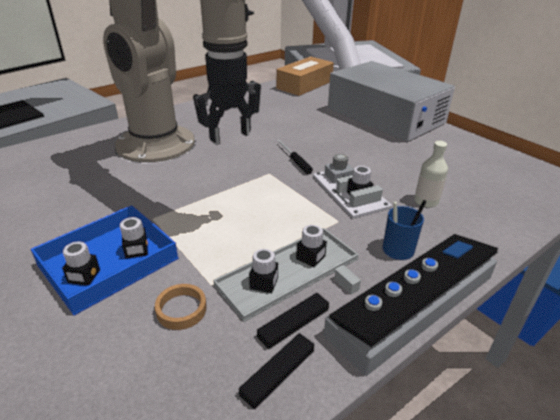

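The end scene shows two housings in the blue box (78,265) and (133,238), and two in the tray (263,270) and (312,243). One is clamped in the vise (362,183), the bystanders are where they were, and the gripper is clear.

```bash
python3 -c "
from bench import r
print(r.hand_in())"
```

```text
the job is handed in; nothing more can be done
None
```

The job is done and handed in at about 52 s of robot time, well inside the 210 s limit. Five housings were present.

- **Twist test:** I turned each cap about 40°. On two housings the bowl stayed put, so those caps are loose. The other three turned as a whole, so they are tight.
- **Tray:** Both loose housings stand upright in the rework tray.
- **Vise:** I opened the jaws to about 51–52 mm, set one tight housing in them and closed the knob clockwise by about 4.0 rad, then another 0.8 rad after regripping. During that last turn the housing did not move. I inferred more than 20° of slip from that and from the total turn; I could not read it directly.
- **Blue box:** The other two tight housings stand upright in it.

The last camera checks showed all five cap tops at their expected heights (to 2–4 mm) and all housings upright. The clamped one sits about 35 mm along the vise from its centre, as it should, and about 3 mm off the middle of the jaws sideways. The bystanders looked unmoved in the final picture, which I judged by eye. The two fixed cameras differed by up to 4 mm on some positions. Otherwise no check failed or disagreed, and I saw no sign of a housing being knocked aside.

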